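Press the spring catch and slide the tray home

TASK

The pink pull-out tray is held out by its orange spring catch. Press the catch's orange bar well down with the fingertips and keep it held down while you push the tray (its steel tab crosses over the bar for this) until it is fully home against its stop, then let go and come clear so that the catch springs up and locks it. Nothing is to be picked up: leave the mug and the tin standing in the tray, and do not disturb the other goods.

Things in the scene. Friction and masses are not known exactly. Their poses are not given: they have to be found in the camera images.
- unit: White base of a pull-out tray unit, fixed on the table: plate 300 x 245 mm, 12 mm thick, back panel 82 mm high at its far end. Origin at table level. Its x axis is the way the tray slides home (away from the robot, to the back panel), y to the left of that, z up. Along its right side (y = -90 mm) runs the orange spring catch; the pink tray, 200 x 180 mm, rim 82 mm above the table, fills the rest.
- tray (a joint): Travel of the pink tray along the unit's x axis, m: 0 is fully pulled out, 0.066 fully home against its stop. About 2 N of friction; it stays where it is left. Starts at 0 to 0.018; with the catch up it can be pushed no further than about 0.025.
- catch (a joint): How far the orange catch is pressed down, m: 0 is up, 0.016 the bottom stop. Its spring gives about 4 N at the top, 9 N at the bottom. The tray can pass when it is pressed more than 0.011. Let go once the tray's travel is over 0.060, it springs up behind the tray's lug and locks it.
- press_bar: The catch's flat orange bar. Origin: the point to press, on the bar's top face and centre line, 50 mm above the table when up; axes as the unit's. The bar is 36 mm wide (y) and reaches 40 mm nearer (-x) and 160 mm farther (+x) than the origin. It goes straight down with the catch wherever it is pressed; a fingertip can slide along it. The tray's side wall is 30 mm left of its centre line.
- push_tab (a point): Centre of the near face (looking along the unit's -x) of the dark steel push tab, an upright plate on the tray's right side that crosses over the orange bar: 8 mm thick, underside 52 mm and top 65 mm above the table, reaching 16 mm right of this point and to the tray wall on its left. The point lies over the bar's centre line and moves with the tray.
- catch_tooth (a point): Centre of the top of the orange tooth on the far end of the bar: 15 mm long (x), 30 mm wide, 16 mm above the bar; goes down with it. It blocks a dark steel lug on the tray's right side, 20 mm long, its underside 56 mm above the table, its centre 75 mm beyond the push tab's near face.
- tray_floor (a point): Centre of the pink tray's floor, top face, 26 mm above the table; moves with the tray, same axes as the unit.
- mug: blue mug, 72 mm across, 85 mm tall, standing in the tray on its left side; rides along; a bystander, origin at the centre of its underside
- tin: green and silver tin, 56 mm across, 75 mm tall, standing in the tray on its left side; rides along; a bystander, origin at the centre of its underside
- jar: amber glass jar, 70 mm across, 100 mm tall, standing on the table to the right of the unit; a bystander, origin at the centre of its underside
- vase: terracotta vase, 90 mm across, 140 mm tall, on the right of the table; a bystander, origin at the centre of its underside
- bowl: white bowl, 110 mm across, 50 mm tall, on the right of the table; a bystander, origin at the centre of its underside
- basket: white open plastic box, 160 x 120 x 70 mm, on the left of the table; a bystander, origin at the centre of its underside
- bottle: green bottle, 64 mm across, 180 mm tall, on the left of the table; a bystander, origin at the centre of its underside

How it is judged:
By the outcome, as a careful person would: the job done as asked, in the order asked, and still so for the second after the job is handed in, with the robot touching nothing.
It also fails if it takes over 40 s, if anything falls off the work surface, if the arm or the gripper's body presses on something with over 40 N, if the wrist force passes 120 N, or if a joint passes its speed limit or range.

ROBOT

A 7-joint arm with a two-finger parallel gripper is mounted at the origin on the work surface. World frame = base frame: x ahead of the robot, y to its left, z up, the work surface at z = 0. Lengths are in mm, angles in rad, forces in N, time in s.
With the tool pointing down it reaches from about 425 to 1025 mm from the base axis. Payload 9.4 kg.
Tool frame: the origin (TCP) lies on the centre line of the jaws, within the pads' length; the fingertips stand 14 mm ahead of it and the grasp point (between the pads) lies 5 mm behind it (r.tips_ahead is the distance from the TCP to the fingertips, in mm); z points along the fingers, y is the direction in which the jaws open and shut (so a half turn about z gives the same grasp; the last joint's range is limited). The gripper opens to 85 mm and grips with 20 to 120 N. Pads are 22 mm wide; open, the fingers measure 114 mm over their backs; the gripper's body (76 mm by 85 mm) begins 54 mm behind the grasp point. The pads swing forward as they close: fully open they stand 13 mm farther back than shut.
Start: joints at [1.246, 0.599, -0.003, 1.599, 0.002, 0.943, -0.08], TCP at [177.813, -702.856, 245.275] pointing down, gripper open.
Joint ranges: [-2.57, 2.57], [-0.35, 1.97], [-1.29, 1.29], [0.11, 2.56], [-1.05, 4.19], [0.11, 1.86], [-2.63, 2.63]. Speed limits (rad/s): [2.22, 2.22, 3.01, 3.01, 3.14, 3.14, 3.14].

INTERFACE

Orientations are given as a rotation vector (axis times angle).
In Python, from rig import r gives the robot as it stands. Calls block until the motion is done:
- r.goto(position, orientation): joint-space move of the TCP to a pose.
- r.servo_line(position, velocity=150, orientation=None): straight line of the TCP; orientation=None keeps the orientation; velocity is the mean speed in mm/s.
- r.movej(angles): joint-space move.
- r.grip(opening, grasp_force=None): finger opening in mm; grasp_force is the grip in N (None keeps the last); returns when the fingers have stopped.
- r.wait(seconds).
- r.ik(position, orientation): joint angles nearest the present ones, or None.
- r.read_state(): the state.
- r.grab_frame(name): name is "side" or "top" or "wrist"; returns a dict with "pixels" (384x512x3 uint8, red, green, blue), "z_map" (384x512 float32, mm along the optical axis (not along the pixel's ray), 0 where there is no reading), "vfov" (degrees; the focal length in pixels is half the picture's height over the tangent of half this angle, whatever the lens; pixels are square), "cx", "cy" (the principal point, pixels), "cam_to_world" (4x4, takes a point from camera to world coordinates). Camera axes: x right, y down, z forward; pixel columns grow to the right and rows downward; lengths in mm; the calibration is good to about 2 mm. A picture is of the moment at which its call begins.
A pose or a line that the arm cannot do raises r.Unreachable and nothing moves.
- r.hand_in(): hands the job in, once; it reports no verdict.
The state is a dict: "t": time; "joint_pos": joint angles; "joint_velocities": joint speeds; "joint_efforts": joint torques, N m; "tcp_pos": TCP position; "tcp_rot": TCP orientation; "wrist_force": force on the tool from outside, world axes, zero at the start; "ft_torque": the same for the moment, N m; "width": finger opening in mm.
Only numpy, scipy, OpenCV 4.12 (cv2) and the standard library are available. Lean on these libraries where they do the work, as an engineer would, in place of code of your own. Each camera call takes 0.05 s, during which the arm holds its last target. There are 200 camera calls.

## Working session

There is one attempt and no reset: what is moved stays moved. The work goes in short steps, each a Python script; the robot and the scene stay as the last script left them, time stands still between calls to the robot, and variables do not carry over. Pictures are saved under pics/ and viewed, about 8 in all and at most 12, crops included, and the job is handed in when it is done.

```bash
ls; mkdir -p pics; cat > h.py <<'E'
import numpy as np, cv2
from rig import r
def cloud(f):
    h,w=f["z_map"].shape; fl=h/2/np.tan(np.radians(f["vfov"])/2)
    u,v=np.meshgrid(np.arange(w),np.arange(h)); z=f["z_map"]
    P=np.stack([(u-f["cx"])/fl*z,(v-f["cy"])/fl*z,z],-1)
    M=np.array(f["cam_to_world"]); Q=P@M[:3,:3].T+M[:3,3]; Q[z==0]=np.nan
    return Q
def save(f,n): cv2.imwrite("pics/"+n,f["pixels"][:,:,::-1])
E
python3 - <<'E'
from h import *
s=r.read_state();print(s)
a=[]
for n in("top","side"):
    f=r.grab_frame(n); a.append(f["pixels"][:,:,::-1]); np.save(n+"_c.npy",cloud(f)); np.save(n+"_p.npy",f["pixels"]); print(n,f["vfov"],f["cx"],f["cy"],f["cam_to_world"])
cv2.imwrite("pics/a.png",cv2.resize(np.vstack(a),None,fx=.78,fy=.78)); 
cv2.imwrite("pics/top.png",a[0]);cv2.imwrite("pics/side.png",a[1])
E
```

```text
pics
{'t': 0.0, 'joint_pos': array([ 1.24628914,  0.60013524, -0.0025687 ,  1.600113  ,  0.00175619,
        0.94290741, -0.07980078]), 'joint_velocities': array([ 9.05893848e-05,  1.48491369e-03, -3.00305284e-04, -4.53827433e-04,
        3.33308625e-06, -7.82433950e-04,  9.83039792e-04]), 'joint_efforts': array([ 6.25234152e-04, -7.76442289e+01,  1.56460080e+00, -2.58015740e+01,
        1.22538744e-02,  8.98491387e-03,  1.97250574e-05]), 'tcp_pos': array([ 177.73016249, -702.41863786,  244.41527677]), 'tcp_rot': array([-3.11597521e+00, -3.88152256e-01,  4.48001467e-04]), 'wrist_force': array([-0.27358318, -0.14386931,  0.26065989]), 'ft_torque': array([-0.02201466,  0.02792884,  0.02369392]), 'width': 85.46048904107717}
top 57.74191725790893 245.69441273711217 194.1895494353941 [[-2.62571072e-02 -9.93722630e-01  1.08746950e-01  4.51940178e+02]
 [-9.99536127e-01  2.77773319e-02  1.24880377e-02 -1.34887602e+01]
 [-1.54303458e-02 -1.08368605e-01 -9.93991021e-01  1.37894441e+03]
 [ 0.00000000e+00  0.00000000e+00  0.00000000e+00  1.00000000e+00]]
side 48.86645744788969 252.08277224271575 198.06772418789427 [[-9.54482337e-01 -1.83376483e-01  2.35237185e-01  2.09034720e+02]
 [-2.98261327e-01  5.91859861e-01 -7.48827140e-01  1.15816303e+03]
 [-1.91015973e-03 -7.84904434e-01 -6.19613896e-01  1.03484698e+03]
 [ 0.00000000e+00  0.00000000e+00  0.00000000e+00  1.00000000e+00]]
```

View pics/a.png

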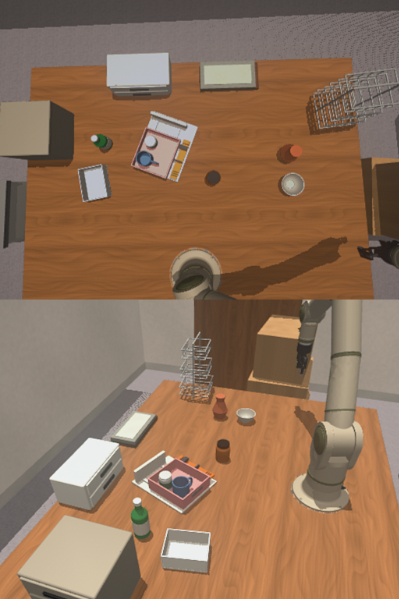

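The top view shows the unit near full-res pixel (212,190), yawed, with the orange bar on its right at about (235,200) and the jar at (273,228). Next I'll measure it.

```bash
python3 - <<'E'
from h import *
for n in("top","side"):
    p=np.load(n+"_p.npy");c=np.load(n+"_c.npy")
    hsv=cv2.cvtColor(p,cv2.COLOR_RGB2HSV)
    roi=np.zeros(p.shape[:2],bool)
    X,Y,Z=c[...,0],c[...,1],c[...,2]
    roi=(X>450)&(X<850)&(Y>-100)&(Y<260)
    o=roi&(hsv[...,0]>8)&(hsv[...,0]<20)&(hsv[...,1]>190)&(hsv[...,2]>150)&(Z>25)
    print(n,"orange",o.sum(),np.nanmedian(Z[o]))
    for z0,z1 in((30,55),(55,75)):
        m=o&(Z>z0)&(Z<z1)
        if m.sum()>8: print(z0,m.sum(),c[m].mean(0),cv2.minAreaRect(c[m][:,:2].astype(np.float32)),)
    # white plate
    w=roi&(hsv[...,1]<50)&(hsv[...,2]>120)&(Z>3)&(Z<20); print("plate",w.sum(),cv2.minAreaRect(c[w][:,:2].astype(np.float32)))
    w=roi&(Z>70)&(hsv[...,1]<50)&(hsv[...,2]>120)&(Z<90);print("panel",w.sum(),cv2.minAreaRect(c[w][:,:2].astype(np.float32)))
    k=roi&(hsv[...,2]<90)&(Z>45)&(Z<80); print("dark",k.sum())
    pk=roi&((hsv[...,0]>165)|(hsv[...,0]<5))&(hsv[...,1]>50)&(Z>74)&(Z<90);print("rim",pk.sum(),cv2.minAreaRect(c[pk][:,:2].astype(np.float32)))
    ys,xs=np.where(roi&(Z>10)&(Z<90)); y0,y1,x0,x1=ys.min(),ys.max(),xs.min(),xs.max();print(x0,x1,y0,y1)
    cv2.imwrite(f"pics/{n}_crop.png",cv2.resize(p[y0:y1,x0:x1,::-1],None,fx=5 if n=="top" else 5,fy=5,interpolation=cv2.INTER_CUBIC)[:600,:800])
E
```

```text
top orange 1 49.17941261179385
plate 1175 ((635.7264404296875, 138.08615112304688), (245.01303100585938, 300.036865234375), 68.42362976074219)
panel 184 ((706.2994384765625, 131.8160400390625), (187.13775634765625, 130.7494354248047), 69.38023376464844)
dark 158
rim 111 ((594.97119140625, 177.13063049316406), (180.57640075683594, 200.57373046875), 68.76215362548828)
178 273 143 232
side orange 1 52.74202852907092
plate 522 ((661.9180297851562, 132.25917053222656), (246.23016357421875, 357.13409423828125), 69.00275421142578)
panel 272 ((691.2695922851562, 138.00253295898438), (192.02337646484375, 171.42654418945312), 73.77574920654297)
dark 157
rim 250 ((593.5828247070312, 180.54315185546875), (187.24774169921875, 203.06805419921875), 67.32542419433594)
170 289 188 263
```

View pics/top_crop.png

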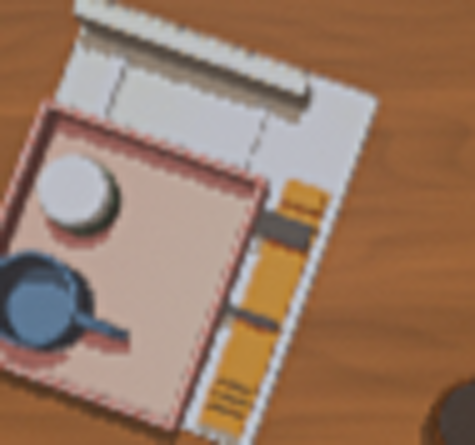

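The plate fit comes out at 245 x 300 mm, which matches the given size, with yaw about -21.5°. In the crop the tab is at full-res pixel (228,206), the bar's near end at about (223,227), and the hatch marks near (224,222). Next I'll move above the bar and look with the wrist camera.

```bash
cat >> h.py <<'E'
from scipy.spatial.transform import Rotation as Ro
YAW=np.radians(-21.4); C=np.array([635.7,138.1])
ux=np.array([np.cos(YAW),np.sin(YAW)]); uy=np.array([-ux[1],ux[0]])
def W(x,y,z): return np.r_[C+x*ux+y*uy,z]
def U(c): d=c[...,:2]-C; return np.stack([d@ux,d@uy,c[...,2]],-1)
def ori(s=1):
    return Ro.from_matrix(np.column_stack([np.r_[s*ux,0],np.r_[-s*uy,0],[0,0,-1]])).as_rotvec()
def bar(p,c):
    h=cv2.cvtColor(p,cv2.COLOR_RGB2HSV); u=U(c)
    near=(abs(u[...,0])<160)&(u[...,1]<-50)&(u[...,1]>-130)
    o=near&(h[...,0]>10)&(h[...,0]<28)&(h[...,1]>140)&(u[...,2]>30)
    k=near&(h[...,1]<90)&(h[...,2]<130)&(u[...,2]>45)&(u[...,2]<85)
    for n,m in(("orange low",o&(u[...,2]<56)),("orange high",o&(u[...,2]>60)),("dark",k)):
        q=u[m]
        if len(q)>5: print(n,len(q),"x,y,z pct2/50/98",np.percentile(q,[2,50,98],0).round(1).tolist())
    return u,o,k
E
python3 - <<'E'
from h import *
for n in("top","side"):
    print(n); bar(np.load(n+"_p.npy"),np.load(n+"_c.npy"))
for s in(1,-1):
    print(s,r.ik(W(-100,-90,200),ori(s)))
r.grip(0,40)
t=[q for q in (1,-1) if r.ik(W(-100,-90,260),ori(q)) is not None]
s=min(t,key=lambda q:abs(r.ik(W(-100,-90,260),ori(q))-r.read_state()["joint_pos"]).max())
print("use",s,r.read_state()["width"])
r.goto(W(-100,-90,260),ori(s))
f=r.grab_frame("wrist");save(f,"w1.png");c=cloud(f);np.save("w_c.npy",c);np.save("w_p.npy",f["pixels"]);bar(f["pixels"],c)
st=r.read_state();print(st["t"],st["tcp_pos"],U(st["tcp_pos"]),st["wrist_force"],st["width"])
E
```

```text
top
orange low 309 x,y,z pct2/50/98 [[-136.4, -112.8, 44.7], [-65.6, -97.4, 49.8], [37.5, -82.9, 54.8]]
orange high 30 x,y,z pct2/50/98 [[-20.7, -112.2, 61.6], [45.0, -99.2, 64.8], [51.8, -85.6, 73.8]]
dark 116 x,y,z pct2/50/98 [[-137.2, -110.4, 49.0], [13.2, -79.5, 69.8], [120.6, -54.5, 80.3]]
side
orange low 119 x,y,z pct2/50/98 [[-141.1, -113.7, 44.2], [-82.1, -104.3, 48.9], [3.3, -93.5, 53.5]]
orange high 19 x,y,z pct2/50/98 [[37.9, -110.1, 62.3], [46.0, -96.1, 65.1], [52.6, -82.3, 68.1]]
dark 64 x,y,z pct2/50/98 [[-55.3, -108.8, 48.6], [14.4, -92.4, 68.1], [119.7, -52.2, 76.9]]
1 [-0.25932156  0.41641724 -0.03613714  2.11435733  0.02546853  0.61121205
 -2.25752871]
-1 [ 0.28326101  0.52497633 -0.80471536  2.08178467  0.55321475  0.75789983
  0.32644604]
use -1 0.19768368011886664
orange low 1752 x,y,z pct2/50/98 [[-123.2, -115.1, 47.7], [-78.2, -99.6, 49.1], [-18.4, -82.5, 50.7]]
dark 435 x,y,z pct2/50/98 [[-125.7, -112.6, 49.0], [-56.4, -93.4, 63.1], [-49.7, -69.5, 65.2]]
3.9333 [509.99194648  90.1199987  259.87703685] [-99.53442575 -90.54000959 259.87703685] [ 0.09447794 -0.16080479  1.34069856] 0.3157502645486428
```

View pics/w1.png

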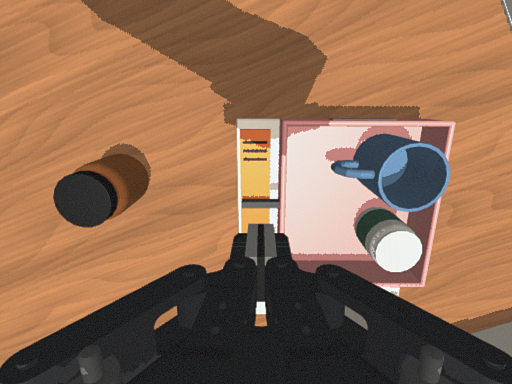

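The wrist view shows hatch marks at (255,150), the tab at (262,203), and the mug and tin well clear. All views put the bar's centre line at y≈-98.5 in my plate-centred frame, because the plate sits 8.5 mm off the unit axis. The tray rim agrees with that offset. The bar runs from x -140 to 60, the tab's near face is at about -57, and the tooth is at 45. That puts the tray's travel at about 16 mm, so I expect to push about 50 mm. Next I'll press down in steps.

```bash
cat >> h.py <<'E'
YB=-98.5
def rep(l=""):
    s=r.read_state(); F=s["wrist_force"]; p=U(s["tcp_pos"])
    print(l,round(s["t"],2),p.round(1),"F",round(float(F[:2]@ux),1),round(float(F[:2]@uy),1),round(float(F[2]),1)); return p,F
E
python3 - <<'E'
from h import *
print(r.tips_ahead)
T=r.tips_ahead
r.servo_line(W(-99,YB,120),200); rep()
r.servo_line(W(-99,YB,54+T),120); rep("near")
for d in(-2,3,7,10,12.5,14.5):
    r.servo_line(W(-99,YB,50+T-d),30); p,F=rep(d)
    if F[2]>25: break
f=r.grab_frame("wrist");save(f,"w2.png");bar(f["pixels"],cloud(f))
f=r.grab_frame("side");bar(f["pixels"],cloud(f))
E
```

```text
14.0
 4.78 [-98.8 -98.  120.6] F 0.8 0.1 -0.2
near 5.37 [-98.8 -98.1  68.7] F -0.5 0.3 0.7
-2 5.62 [-98.7 -98.4  66.5] F -0.2 -0.2 -0.3
3 5.93 [-98.5 -98.4  61.1] F 1.3 -0.3 4.0
7 6.22 [-98.6 -98.3  57.2] F 2.3 0.4 5.4
10 6.47 [-98.6 -98.4  54.2] F 2.7 -0.5 6.3
12.5 6.72 [-98.6 -98.3  51.8] F 1.9 0.1 7.8
14.5 6.97 [-98.6 -98.3  49.9] F 1.8 -1.3 7.9
orange low 160 x,y,z pct2/50/98 [[-123.2, -111.8, 33.9], [-47.4, -99.5, 34.9], [-41.8, -92.6, 36.2]]
orange high 14 x,y,z pct2/50/98 [[-105.1, -112.4, 62.0], [-88.4, -101.4, 82.1], [-86.1, -97.0, 85.5]]
dark 4565 x,y,z pct2/50/98 [[-148.4, -121.1, 46.4], [-109.2, -96.3, 72.0], [-90.7, -68.1, 84.7]]
orange low 16 x,y,z pct2/50/98 [[-134.4, -114.7, 30.3], [-5.3, -109.5, 35.5], [52.3, -102.5, 51.5]]
dark 77 x,y,z pct2/50/98 [[-111.9, -107.4, 50.4], [9.2, -90.6, 70.7], [117.8, -51.3, 84.0]]
```

The bar now reads at height about 35 mm, so it is pressed about 15 mm with 8 N, as expected. Now I'll push along it.

```bash
python3 - <<'E'
from h import *
z=49.5; x=-99
r.servo_line(W(-75,YB,z),60); rep()
x=-75
while x<-5:
    x+= 5 if x<-30 else 2
    r.servo_line(W(x,YB,z),40); p,F=rep(x)
    if F[:2]@ux<-22 or F[2]>30 or F[2]<4: break
f=r.grab_frame("wrist");save(f,"w3.png");bar(f["pixels"],cloud(f))
f=r.grab_frame("top");save(f,"t3.png");u,o,k=bar(f["pixels"],cloud(f))
E
```

```text
7.62 [-75.4 -98.3  49.8] F -0.6 -0.7 8.5
-70 7.89 [-70.9 -98.4  49.7] F -3.2 0.0 8.7
-65 8.17 [-66.2 -98.4  49.7] F -3.6 -1.1 8.3
-60 8.44 [-61.5 -98.4  49.6] F -4.1 0.1 7.5
-55 8.72 [-56.6 -98.5  49.6] F -4.4 -1.1 8.0
-50 8.99 [-51.6 -98.4  49.6] F -5.3 -0.5 7.6
-45 9.27 [-46.6 -98.5  49.6] F -5.4 -0.7 7.2
-40 9.54 [-41.7 -98.5  49.6] F -4.8 -1.2 8.0
-35 9.82 [-36.7 -98.5  49.6] F -5.1 -0.6 6.6
-30 10.09 [-31.7 -98.5  49.6] F -4.4 -0.5 7.7
-28 10.34 [-30.1 -98.5  49.5] F -6.1 -1.7 9.2
-26 10.59 [-28.2 -98.5  49.5] F -6.7 -1.2 8.7
-24 10.84 [-26.2 -98.5  49.5] F -6.1 -0.1 8.4
-22 11.09 [-24.2 -98.5  49.5] F -6.6 -0.9 8.3
-20 11.34 [-22.3 -98.5  49.5] F -7.1 -0.7 8.2
-18 11.59 [-20.3 -98.5  49.5] F -6.1 -0.8 8.3
-16 11.84 [-18.3 -98.5  49.5] F -6.3 -0.9 8.3
-14 12.09 [-16.3 -98.5  49.5] F -6.7 -0.8 7.9
-12 12.34 [-15.8 -98.5  49.4] F -11.7 -1.5 11.1
-10 12.59 [-15.7 -98.5  49.5] F -18.6 -1.8 15.7
-8 12.84 [-15.7 -98.6  49.4] F -25.3 -1.7 19.6
orange low 739 x,y,z pct2/50/98 [[-129.8, -115.1, 33.3], [-103.9, -95.7, 34.6], [35.8, -81.4, 36.1]]
orange high 21 x,y,z pct2/50/98 [[-32.8, -112.7, 62.0], [-8.2, -101.1, 82.0], [-3.4, -68.1, 125.8]]
dark 5338 x,y,z pct2/50/98 [[-95.3, -120.2, 46.4], [-26.5, -93.5, 71.2], [-7.3, -68.3, 84.6]]
orange low 58 x,y,z pct2/50/98 [[-138.9, -111.6, 30.8], [-116.5, -96.9, 34.9], [-72.0, -82.5, 40.0]]
dark 18 x,y,z pct2/50/98 [[-98.6, -72.8, 47.0], [116.2, -66.6, 65.1], [124.4, -50.6, 81.2]]
```

The push met a hard stop at TCP x -15.7, against a prediction of -17.5, so the tray is home. Next I'll ease off the tab, lift straight up, go clear and check.

```bash
python3 - <<'E'
from h import *
r.servo_line(W(-20,YB,49.5),40); rep("ease")
r.servo_line(W(-20,YB,80),60); rep("up")
r.servo_line(W(-20,YB,240),150)
r.servo_line(W(-190,YB-30,260),200); r.wait(.3); rep("clear")
f=r.grab_frame("top");save(f,"t4.png");c=cloud(f);u,o,k=bar(f["pixels"],c)
p=f["pixels"];h=cv2.cvtColor(p,cv2.COLOR_RGB2HSV)
m=(abs(u[...,0])<200)&(abs(u[...,1])<160)&((h[...,0]>165)|(h[...,0]<5))&(h[...,1]>50)&(u[...,2]>74)&(u[...,2]<90)
b=cv2.minAreaRect(c[m][:,:2].astype(np.float32)); print("rim",b,U(np.r_[b[0],0]), "before",U(np.array([594.97,177.13,0])))
g=f["pixels"][140:240,170:290,::-1];cv2.imwrite("pics/t4c.png",cv2.resize(g,None,fx=5,fy=5,interpolation=cv2.INTER_CUBIC))
f=r.grab_frame("side");save(f,"s4.png");bar(f["pixels"],cloud(f))
f=r.grab_frame("wrist");save(f,"w4.png");bar(f["pixels"],cloud(f))
E
```

```text
ease 13.39 [-19.6 -98.1  50.2] F 0.8 -0.8 8.1
up 14.05 [-20.2 -98.8  79.8] F -0.6 0.7 -0.4
clear 16.58 [-189.7 -128.4  259.8] F 0.2 -0.3 -0.4
orange low 362 x,y,z pct2/50/98 [[-136.3, -113.2, 45.0], [-53.8, -98.3, 50.0], [52.7, -83.1, 54.7]]
orange high 34 x,y,z pct2/50/98 [[-6.0, -112.1, 61.1], [45.1, -98.8, 65.3], [52.0, -84.6, 70.5]]
dark 125 x,y,z pct2/50/98 [[-51.4, -111.9, 45.7], [64.6, -78.7, 69.0], [119.9, -52.8, 80.4]]
rim ((643.965087890625, 159.35568237304688), (182.9275360107422, 200.19284057617188), 68.56752014160156) [-0.06044688 22.80596539  0.        ] before [-52.16304427  21.47767707   0.        ]
orange low 202 x,y,z pct2/50/98 [[-139.4, -114.2, 44.3], [-90.1, -101.2, 48.7], [34.3, -78.9, 52.7]]
orange high 26 x,y,z pct2/50/98 [[-32.4, -112.3, 60.9], [48.2, -98.3, 64.3], [60.2, -73.7, 74.7]]
dark 53 x,y,z pct2/50/98 [[-5.5, -109.2, 61.3], [64.5, -93.0, 70.0], [118.6, -52.0, 75.4]]
orange low 889 x,y,z pct2/50/98 [[-140.4, -114.7, 46.5], [-118.0, -93.3, 49.1], [-65.6, -82.1, 50.6]]
dark 155 x,y,z pct2/50/98 [[-125.9, -110.9, 47.0], [-99.4, -68.5, 51.2], [-54.5, -50.8, 73.9]]
```

View pics/t4c.png

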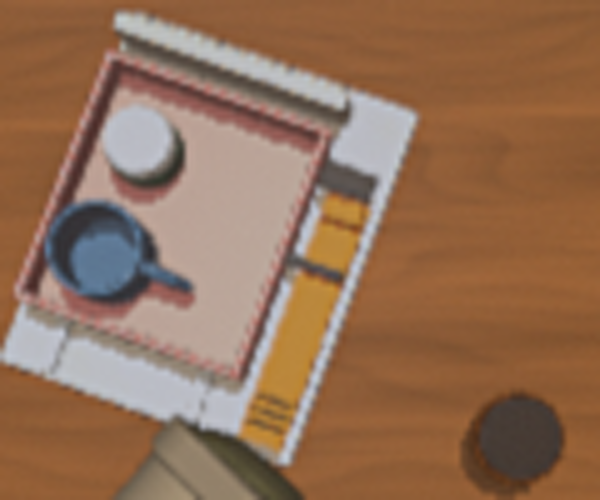

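View pics/s4.png

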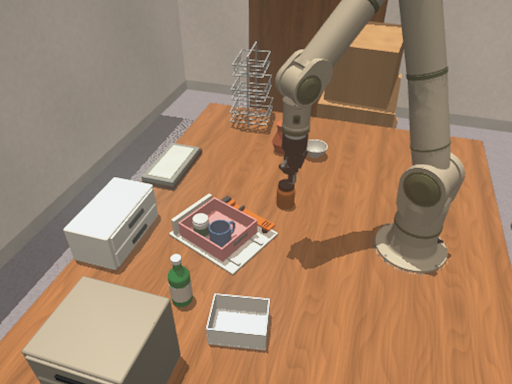

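The tray has moved about 52 mm to the back, the lug is beyond the tooth, and the bar is up at 50 mm. In the crop the mug (100,250) and tin (140,145) are standing, and the jar (520,435) is undisturbed. The arm is clear, so I'm handing in.

```bash
python3 -c "
from h import *
r.hand_in(); rep()"
```

```text
the job is handed in; nothing more can be done
the job is handed in; nothing more can be done
```

The tray is home and locked, and I handed the job in at about 17 s of robot time. With the fingers shut, I pressed the bar down about 15 mm (8 N). I kept it held while pushing the tab about 50 mm until it met a hard stop at about 25 N, then eased off, lifted and moved clear.

Last checks before handing in:
- **Tray:** it moved 52 mm. From where the lug and tooth stood at the start I had estimated about 50 mm.
- **Catch:** the bar is back up at 50 mm and the tooth top is at about 65 mm. The lug, at x≈65 mm, is past the tooth at x≈45 mm.
- **Other goods:** the mug and tin are standing in the tray, and the jar, bottle, bowl and basket look undisturbed. The vase is mostly hidden behind the gripper in the last side view, but the arm worked well away from it.
- **Forces:** every wrist reading I took stayed under about 35 N, and it was close to zero once clear.

One thing disagreed. The bar measured 8.5 mm off the stated y = -90 mm when taken from the plate's centre. The tray rim showed the same offset, so the plate is not centred on the unit's axis, and I used the measured line. I did not test the lock by pulling on the tray.

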